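# Close the empty carrier, draw out the bottle's carrier

### The job

On the loading deck, first push the empty carrier that was left out fully home, then hook a fingertip behind the front lip of the carrier that bears the white bottle and draw it out along its rail to its stop, and leave it there. Grasp nothing (do not pinch the lip) and do not touch the bottle or the tube rack: the bottle rides along standing, the rack's carrier stays home, and the other things on the bench stay where they are.

Things in the scene. Friction and masses are not known exactly. Their poses are not given: they have to be found in the camera images.
- bottle: white plastic reagent bottle with a screw cap, 46 mm across, 85 mm high, about 0.1 kg, standing loose on the floor of one carrier about 150 mm behind its lip. Origin: centre of its underside, z up
- rack: orange rack of eight capped tubes, 92 x 52 mm, 66 mm high, standing loose on another carrier about 150 mm behind its lip. Origin: centre of its underside
- bottle_lip (a point): top edge of the front lip of the bottle's carrier, mid-width, on the lip's INNER face. x axis: along the rail, inwards (pushing-in, away from the robot); -x is the way it draws out; z up. The lip is an upright plate 68 mm wide and 11 mm thick (outer face at x = -0.011), its top 52 mm and its bottom 16 mm above the table
- empty_lip (a point): the same point and axes on the empty carrier, the one that starts out (alike in every size)
- rack_lip (a point): the same point and axes on the carrier that bears the tube rack (alike in every size)
- deck: white loading deck fixed on the bench, 270 mm along the rails, 280 mm wide, 10 mm thick, 45 mm high rear stop. Three like carriers (grey plastic trays 250 x 68 mm in aluminium rails, 88 mm apart) stand on it side by side, in any order. Origin: centre of its underside; x along the rails, inwards
- lane_bottle: fixed aluminium rail of the bottle's carrier, 240 mm long, 84 mm wide. Each carrier has, behind its lip, a finger pocket 51 mm along the rail and 60 mm wide, its floor 22 mm above the table (30 mm below the lip's top), with side walls 12 mm and a rear cross rib 7 mm above that floor. Origin: centre of the rail's underside, 10 mm above the table; x inwards
- bottle_seat (a point): point on the floor of the bottle's carrier, 150 mm behind the inner face of its lip, where the bottle stands to within 10 mm; axes as for bottle_lip
- bottle_carrier (a joint): how far the bottle's carrier is drawn out; starts at 0. In m: 0 = fully home against its inner stop, 0.12 = fully out against its outer stop. Slides stiffly: about 2 N of friction plus 6 N per m/s, stays where it is left, no latch or spring
- empty_carrier (a joint): how far the empty carrier is out; starts 0.05 to 0.1. In m: 0 = fully home against its inner stop, 0.12 = fully out against its outer stop. Slides stiffly: about 2 N of friction plus 6 N per m/s, stays where it is left, no latch or spring
- rack_carrier (a joint): how far the tube rack's carrier is out; starts at 0 and must stay. In m: 0 = fully home against its inner stop, 0.12 = fully out against its outer stop. Slides stiffly: about 2 N of friction plus 6 N per m/s, stays where it is left, no latch or spring
- jar: bystander: small white jar with orange cap, 38 mm across, 50 mm high, on the bench beside the way of the left-hand (+y) carrier. Origin: centre of underside
- flask: bystander: glass bottle with blue cap, 72 mm across, 150 mm high, to the right of the deck. Origin: centre of underside
- tip_box: bystander: blue box of pipette tips, 120 x 85 mm, 58 mm high, its clear lid standing open to about 115 mm, to the left of the deck. Origin: centre of underside
- well_plate: bystander: white well plate, 127 x 85 x 14 mm, flat on the bench to the right. Origin: centre of underside
- beaker: bystander: glass beaker, 64 mm across, 80 mm high, on the bench to the left. Origin: centre of underside
- pipette: bystander: pipette lying on the bench to the left, 230 mm long, 26 mm wide, 22 mm high. Origin: under the middle of its body
Not all that is in view belongs to the job. What is shaped like the bottle but purple is not meant.

How it is judged:
On the way, in this order (a step that is already met when the one before it is completed fails the run):
1. the empty carrier is pushed fully home, the bottle's carrier still in (value of joint empty_carrier below 0.005 m and value of joint bottle_carrier below 0.02 m), for 0.2 s.
2. the bottle's carrier is drawn out to its stop (value of joint bottle_carrier above 0.113 m), for 0.2 s.
At the end, for the whole second after the job is handed in: The bottle's carrier is out to its stop (within 7 mm), the empty and the rack's carriers are home (within 5 mm), and the bottle stands at rest, upright within 0.1 rad, within 30 mm of its seat (value of joint bottle_carrier above 0.113 m and value of joint each of empty_carrier, rack_carrier below 0.005 m and angle between bottle's own z axis and vertical below 0.1 rad and horizontal distance between bottle and bottle_seat below 0.03 m and linear speed of bottle below 0.02 m/s); the robot touches nothing.
It fails at once if the bottle or the tube rack is touched by the robot (contact force between any of the fingers, the arm and bottle above 1 N or contact force between any of the fingers, the arm and rack above 1 N).
It fails at once if the bottle is tipped, lifted or shifted on its carrier (angle between bottle's own z axis and vertical above 0.3 rad or z of bottle in the frame of bottle_seat above 0.012 m or horizontal distance between bottle and bottle_seat above 0.035 m).
It fails at once if the lip is pinched: its outer face is pressed while the bottle's carrier is being drawn (contact force between the fingers and bottle_carrier_c6 above 3 N and value of joint bottle_carrier between 0.02 and 0.113 m and velocity of joint bottle_carrier above 0.005 m/s).
It fails at once if the tube rack's carrier is drawn out (value of joint rack_carrier above 0.015 m).
It fails at once if a bystander on the bench is shoved or lifted (distance of any of jar, flask, tip_box, well_plate, beaker, pipette from where it was at the start of the episode above 0.025 m).
It also fails if it takes over 40 s, if anything falls off the work surface, if the arm or the gripper's body presses on something with over 40 N, if the wrist force passes 120 N, or if a joint passes its speed limit or range.

### The arm

A 6-joint arm with a two-finger parallel gripper is mounted at the origin on the work surface. World frame = base frame: x ahead of the robot, y to its left, z up, the work surface at z = 0. Lengths are in m, angles in rad, forces in N, time in s.
With the tool pointing down it reaches from about 0.225 to 0.875 m from the base axis. Payload 3.4 kg.
Tool frame: the origin (TCP) lies on the centre line of the jaws, within the pads' length; the fingertips stand 11 mm ahead of it and the grasp point (between the pads) lies 8 mm behind it; z points along the fingers, y is the line along which they close (so a half turn about z gives the same grasp; the last joint's range is limited). The gripper opens to 85 mm and grips with 20 to 120 N. Pads are 22 mm wide; open, the fingers measure 114 mm over their backs; the gripper's body (76 mm by 85 mm) begins 54 mm behind the grasp point. The pads swing forward as they close: fully open they stand 13 mm farther back than shut.
Start: joints at [-1.242, 0.276, 1.505, -0, 1.361, -0.121], TCP at [0.25, -0.518, 0.242] pointing down, gripper open.
Joint ranges: [-2.89, 2.89], [-0.75, 2.08], [0.22, 2.7], [-1.18, 4.32], [0.11, 2.71], [-2.7, 2.7]. Speed limits (rad/s): [2.57, 2.57, 3.14, 3.14, 3.14, 3.14].

### API

Orientations are given as a unit quaternion [w, x, y, z].
In Python, from rig import manip, eyes, job gives the robot as it stands.
- The arm moves only by the tool drive_tool, never from a script. Its argument "rows" is a list of rows, each a list of 3 entries, a list of its own where there are three numbers: the turn, a rotation vector about the world's x, y, z in rad, then the shift along the world's x, y, z in cm, then the finger opening in cm, from 0 to 8.54. A call has 1 to 8 rows; each row shifts and turns the commanded pose from where the row before left it; what a row does not reach is not made up. A row lasts 1/8 s, in which the tool goes at most 62.5 mm and 10.7 degrees, less where a joint would pass 70% of its speed; a pose out of reach is approached as far as the arm can. A call is refused whole if a number of a shift passes 6.25 or a number of a turn 0.188, either way. A call with a gripper value outside its range is refused whole. The fingers move at their own pace and stop on an object; "force" is the grip in N (left out, the last holds). Time passes only in rows, so rows that do not move let the fingers close. It gives the time, the measured TCP pose, the force, the opening and the grip force at its end, in the units of the state.
- manip.get_state(): the state, without advancing time (a new reading comes with each control period).
- eyes.get_image(name): name is "scene" or "top" or "wrist"; returns the picture (400x640x3 uint8, red, green, blue); there is no depth.
- eyes.get_calibration(name): a dict with "camera_matrix" (3x3 intrinsics, pixels), "view" (4x4, takes a point from world to camera coordinates). Camera axes: x right, y up, looking along -z (the intrinsics and any distortion apply to the point x, -y, -z); pixel columns grow to the right and rows downward; lengths in m; the calibration is good to about 2 mm. A picture is of the moment at which its call begins: read the wrist's pose just before it. get_calibration takes no time and is no camera call; for the wrist camera it gives the pose at the moment of the call.
- job.sign_off(): hands the job in; it is judged then, once.
The state is a dict: "clock": time; "qpos": joint angles; "qd": joint speeds; "effort": joint torques, N m; "position": TCP position; "ee_rot": TCP orientation; "contact_force": force on the tool from outside, world axes, zero at the start; "moment": the same for the moment, N m; "width": finger opening in m; "gripper_force": force on a finger pad.
Only numpy, scipy, OpenCV 4.12 (cv2) and the standard library are available. Lean on these libraries where they do the work, as an engineer would, in place of code of your own. Each camera call takes 0.05 s, during which the arm holds its last target. There are 200 camera calls.

## Working session

There is one attempt and no reset: what is moved stays moved. The work goes in short steps, Python scripts to look and compute and a tool call to move; the robot and the scene stay as the last step left them, time stands still between calls to the robot, and variables do not carry over. Pictures are saved under pics/ and viewed, at most 10 in all, crops included, and the job is handed in when it is done.

Besides the shell and the picture viewer there is one more tool, called as name(argument=value, ...), one argument or row to a line, values as JSON. drive_tool: Moves the arm, as the interface text tells. Its arguments: {"type":"object","properties":{"rows":{"type":"array"},"force":{"type":"number"}},"required":["rows"]}

```bash
mkdir -p pics; python3 - <<'E'
from rig import manip, eyes, job
import cv2,numpy as np
for n in ("scene","top"):
    cv2.imwrite(f"pics/{n}0.png",eyes.get_image(n)[:,:,::-1])
    c=eyes.get_calibration(n);print(n,{k:np.round(v,4).tolist() if not isinstance(v,str) else v for k,v in c.items()})
s=manip.get_state();print(s)
E
```

```text
scene {'camera_matrix': [[369.5259, 0.0, 312.7016], [0.0, 369.5259, 197.28], [0.0, 0.0, 1.0]], 'view': [[-0.7257, 0.6877, 0.0209, 0.4268], [-0.4498, -0.4972, 0.742, 0.2286], [0.5206, 0.5291, 0.6701, -1.4636], [0.0, 0.0, 0.0, 1.0]]}
top {'camera_matrix': [[363.9936, 0.0, 322.3968], [0.0, 363.9936, 198.4077], [0.0, 0.0, 1.0]], 'view': [[-0.0226, -0.9996, -0.0176, 0.0612], [0.9904, -0.0248, 0.1357, -0.6356], [-0.136, -0.0143, 0.9906, -1.0789], [0.0, 0.0, 0.0, 1.0]]}
{'clock': 0.1, 'qpos': array([-1.24201507e+00,  2.76490818e-01,  1.50600163e+00,  1.38861910e-05,
        1.36072075e+00, -1.21022018e-01]), 'qd': array([-0.00045923, -0.00243849, -0.00212315,  0.00045281,  0.00239443,
       -0.00025273]), 'effort': array([ 1.52864533e-03, -4.17697978e+01, -2.46405655e+01, -5.69636370e-05,
        5.83247791e-03,  5.33569860e-06]), 'position': array([ 0.24984154, -0.5173727 ,  0.24155151]), 'ee_rot': array([-8.06608233e-04,  9.74816052e-01,  2.23008986e-01, -7.72667801e-05]), 'contact_force': array([-0.33028138,  0.05861009,  0.91049645]), 'moment': array([ 0.01275548, -0.05625611, -0.05739865]), 'gripper_force': 0.0, 'width': 0.0855769468079741}
```

View pics/scene0.png

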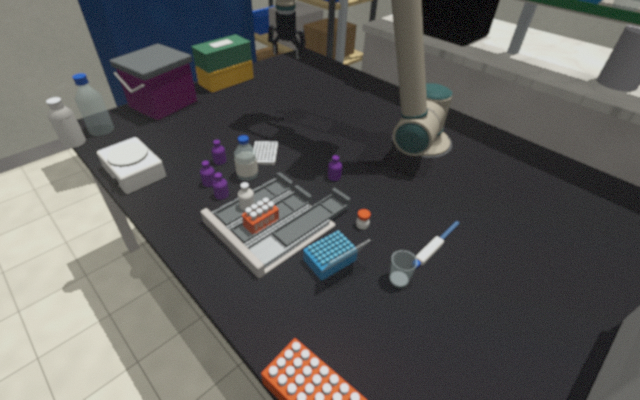

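View pics/top0.png

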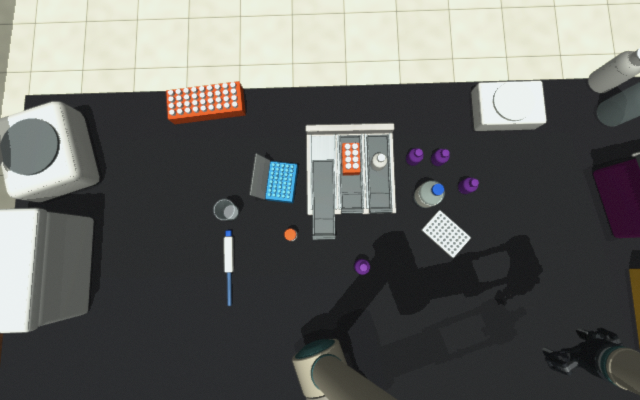

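The empty carrier is the left lane, out, with its lip near (324,237). The orange rack is in the middle lane at (350,157). The white bottle is in the right lane at (379,159). The other bottle shapes, at (415,155), (441,155), (469,184) and (362,267), are purple and not meant. I'll confirm with an enlarged crop and project a rough grid of points.

```bash
cat > h.py <<'E'
import numpy as np,cv2
from rig import manip, eyes, job
def ray(n,px,z,c=None):
    c=c or eyes.get_calibration(n);K=np.array(c["camera_matrix"]);V=np.array(c["view"])
    R=V[:3,:3];o=-R.T@V[:3,3]
    d=np.linalg.inv(K)@[px[0],px[1],1];d=R.T@[d[0],-d[1],-d[2]]
    return o+d*(z-o[2])/d[2]
def proj(n,P,c=None):
    c=c or eyes.get_calibration(n);K=np.array(c["camera_matrix"]);V=np.array(c["view"])
    p=V[:3,:3]@P+V[:3,3];q=K@[p[0],-p[1],-p[2]];return q[:2]/q[2]
E
python3 - <<'E'
from h import *
im=cv2.imread("pics/top0.png")
cv2.imwrite("pics/c1.png",cv2.resize(im[115:245,295:405],None,fx=4.6,fy=4.6,interpolation=cv2.INTER_CUBIC))
for name,px,z in [("bottlecap",(380,158),.107),("rack",(350,157),.09),("deckstop L",(307,127),.045),("deckstop R",(394,127),.045),("purple",(362,267),.07),("jar",(291,235),.05),("flask",(436,189),.15),("plate",(446,233),.014)]:
    print(name,ray("top",px,z).round(3))
E
```

```text
bottlecap [ 0.744 -0.127  0.107]
rack [ 0.754 -0.04   0.09 ]
deckstop L [0.866 0.09  0.045]
deckstop R [ 0.858 -0.185  0.045]
purple [ 0.428 -0.066  0.07 ]
jar [0.527 0.144 0.05 ]
flask [ 0.641 -0.272  0.15 ]
plate [ 0.523 -0.335  0.014]
```

View pics/c1.png

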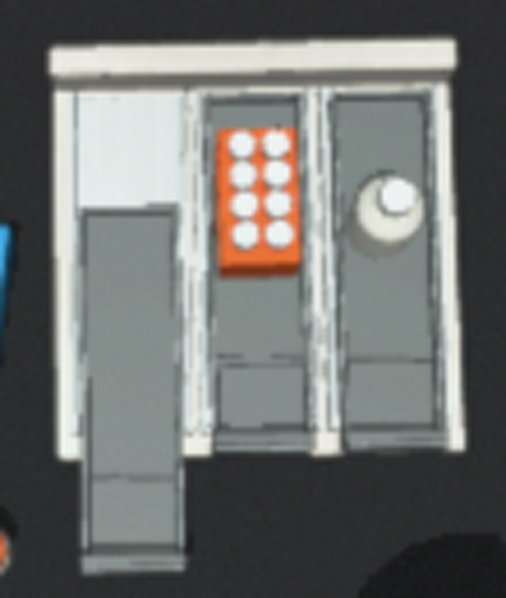

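Confirmed: the white-capped white bottle stands in the right lane (crop 390,205). The rack is in the middle lane, and the empty carrier sticks out on the left with its lip at crop y≈548–572.

```bash
python3 - <<'E'
from h import *
for n,p in dict(eL=(83,549),eR=(185,547),eoL=(82,572),eoR=(186,569),rL=(216,434),rR=(308,432),roL=(214,452),roR=(310,450),bL=(346,432),bR=(446,430),boL=(346,451),boR=(449,448),ribL=(346,360),ribR=(437,360)).items():
    print(n,ray("top",(295+p[0]/4.6,115+p[1]/4.6),.029 if n[:3]=="rib" else .052).round(4))
# scene-view check
for P in [(.52,.058,.052),(.6,-.12,.052),(.744,-.127,.107)]: print(P,proj("scene",np.array(P)).round(1))
im=cv2.imread("pics/scene0.png")
cv2.imwrite("pics/c2.png",cv2.resize(im[140:280,190:390],None,fx=4,fy=4,interpolation=cv2.INTER_CUBIC))
E
```

```text
eL [0.5269 0.0766 0.052 ]
eR [0.5266 0.0096 0.052 ]
eoL [0.5119 0.0776 0.052 ]
eoR [0.5122 0.0093 0.052 ]
rL [ 0.6006 -0.013   0.052 ]
rR [ 0.6005 -0.0738  0.052 ]
roL [ 0.5887 -0.0113  0.052 ]
roR [ 0.5885 -0.0747  0.052 ]
bL [ 0.5999 -0.0989  0.052 ]
bR [ 0.5996 -0.1649  0.052 ]
boL [ 0.5872 -0.0984  0.052 ]
boR [ 0.5876 -0.1663  0.052 ]
ribL [ 0.6514 -0.1036  0.029 ]
ribR [ 0.6498 -0.1652  0.029 ]
(0.52, 0.058, 0.052) [342.3 195.8]
(0.6, -0.12, 0.052) [284.5 179.4]
(0.744, -0.127, 0.107) [244.4 184.7]
```

View pics/c2.png

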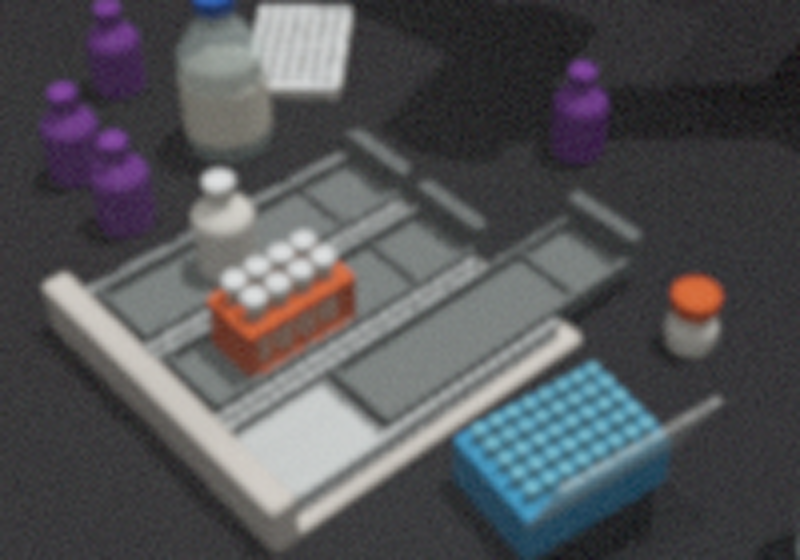

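Both views agree. Lane spacing is 88 mm, the inner lip faces are at x≈0.600 (home) and 0.527 (empty, about 73 mm out), and yaw is close to 0. Starting the approach with fingers shut.

drive_tool(
  rows=[
    [[0, 0, -0.06], [1.5, 4, 0], 0],
    [[0, 0, -0.06], [1.5, 4, 0], 0],
    [[0, 0, -0.06], [1.5, 4, 0], 0],
    [[0, 0, -0.06], [1.5, 4, 0], 0],
    [[0, 0, -0.06], [1.5, 4, 0], 0],
    [[0, 0, -0.06], [1.5, 4, 0], 0],
    [[0, 0, -0.06], [1.5, 4, 0], 0],
    [[0, 0, -0.03], [1.5, 4, 0], 0],
  ],
  force=30,
)

```text
clock: 1.1
position: [0.3701, -0.1964, 0.2421]
ee_rot: [-0.0, 1.0, -0.001, -0.0]
contact_force: [0.6, -0.5, -0.5]
width: 0.0002
gripper_force: 0.0
```

drive_tool(
  rows=[
    [[0, 0, 0], [1.5, 4, 0], 0],
    [[0, 0, 0], [1.5, 4, 0], 0],
    [[0, 0, 0], [1.5, 4, 0], 0],
    [[0, 0, 0], [1.5, 4, 0], 0],
    [[0, 0, 0], [1.5, 4, 0], 0],
    [[0, 0, 0], [1.5, 4, 0], 0],
    [[0, 0, 0], [0, 0, 0], 0],
    [[0, 0, 0], [0, 0, 0], 0],
  ],
)

```text
clock: 2.1
position: [0.4595, 0.0419, 0.2419]
ee_rot: [0.0, 1.0, 0.0, -0.001]
contact_force: [0.1, -0.7, 0.7]
width: -0.0003
gripper_force: 0.0
```

```bash
python3 - <<'E'
from h import *
s=manip.get_state();print(s["position"],s["ee_rot"],s["qpos"],s["contact_force"],s["width"],s["clock"])
c=eyes.get_calibration("wrist");im=eyes.get_image("wrist")[:,:,::-1].copy()
for P in [(.527,.043,.052),(.527,.077,.052),(.527,.009,.052),(.60,-.132,.052)]: 
    p=proj("wrist",np.array(P),c);print(P,p.round(1))
    if abs(p[0])<1e3: cv2.drawMarker(im,tuple(int(v) for v in p),(0,0,255),0,12)
cv2.imwrite("pics/w1.png",im)
E
```

```text
[0.45947242 0.04194415 0.24191389] [ 3.55958437e-04  9.99999682e-01  2.49191580e-04 -6.68690099e-04] [-5.93426615e-02  1.04450636e-01  1.72897368e+00 -8.18080061e-04
  1.30946102e+00  1.51116716e+00] [ 0.07274312 -0.67131901  0.68566344] -0.00027065418108582694 2.1
(0.527, 0.043, 0.052) [316.5 114.2]
(0.527, 0.077, 0.052) [285.  114.3]
(0.527, 0.009, 0.052) [348.1 114.2]
(0.6, -0.132, 0.052) [491.9  38. ]
```

View pics/w1.png

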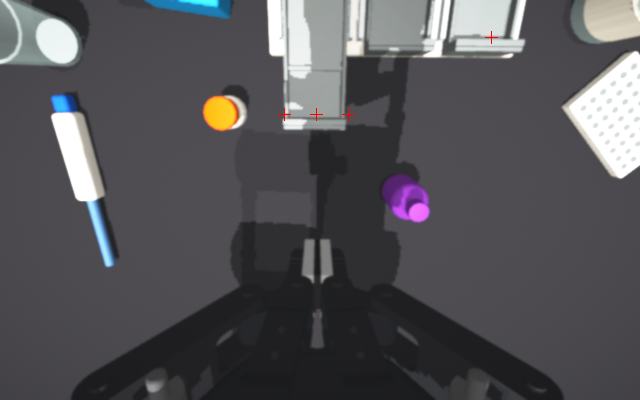

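The wrist view shows the empty carrier's lip at (316,119), about 5 px (5 mm) nearer than predicted, and centred on the fingers. The jar (222,113) and the purple bottle (407,197) are clear of the path. Descending, then pushing.

drive_tool(
  rows=[
    [[0, 0, 0], [0, 0, -4], 0],
    [[0, 0, 0], [0, 0, -4], 0],
    [[0, 0, 0], [0, 0, -4], 0],
    [[0, 0, 0], [0, 0, -4], 0],
    [[0, 0, 0], [0, 0, -3], 0],
    [[0, 0, 0], [0, 0, -1], 0],
    [[0, 0, 0], [0, 0, 0], 0],
  ],
)

```text
clock: 3.02
position: [0.46, 0.0415, 0.0423]
ee_rot: [0.0, 1.0, -0.001, -0.0]
contact_force: [1.1, -0.6, -0.3]
width: 0.0004
gripper_force: 0.0
```

drive_tool(
  rows=[
    [[0, 0, 0], [1, 0, 0], 0],
    [[0, 0, 0], [1, 0, 0], 0],
    [[0, 0, 0], [1, 0, 0], 0],
    [[0, 0, 0], [1, 0, 0], 0],
    [[0, 0, 0], [1, 0, 0], 0],
    [[0, 0, 0], [1, 0, 0], 0],
  ],
)

```text
clock: 3.78
position: [0.5198, 0.0421, 0.0421]
ee_rot: [0.0, 1.0, -0.0, -0.001]
contact_force: [-2.5, -1.4, 1.3]
width: -0.0003
gripper_force: 1.2
```

drive_tool(
  rows=[
    [[0, 0, 0], [1, 0, 0], 0],
    [[0, 0, 0], [1, 0, 0], 0],
    [[0, 0, 0], [1, 0, 0], 0],
    [[0, 0, 0], [1, 0, 0], 0],
    [[0, 0, 0], [0.5, 0, 0], 0],
  ],
)

```text
clock: 4.4
position: [0.5659, 0.0421, 0.0422]
ee_rot: [0.0, 1.0, -0.0, 0.0]
contact_force: [-2.7, -1.3, 0.2]
width: 0.0
gripper_force: 1.1
```

drive_tool(
  rows=[
    [[0, 0, 0], [0.3, 0, 0], 0],
    [[0, 0, 0], [0.3, 0, 0], 0],
    [[0, 0, 0], [0.2, 0, 0], 0],
  ],
)

```text
clock: 4.78
position: [0.5729, 0.0422, 0.0422]
ee_rot: [0.0, 1.0, -0.0, -0.0]
contact_force: [-2.6, -2.3, 0.4]
width: -0.0
gripper_force: 1.0
```

drive_tool(
  rows=[
    [[0, 0, 0], [0.2, 0, 0], 0],
    [[0, 0, 0], [0.2, 0, 0], 0],
  ],
)

```text
clock: 5.03
position: [0.577, 0.0421, 0.0423]
ee_rot: [0.0, 1.0, -0.0, -0.0]
contact_force: [-1.7, -2.7, 0.3]
width: -0.0001
gripper_force: 1.0
```

drive_tool(
  rows=[
    [[0, 0, 0], [0.2, 0, 0], 0],
    [[0, 0, 0], [0.1, 0, 0], 0],
  ],
)

```text
clock: 5.28
position: [0.579, 0.0422, 0.0422]
ee_rot: [0.0, 1.0, -0.0, -0.001]
contact_force: [-5.0, -1.8, 2.3]
width: 0.0002
gripper_force: 2.7
```

drive_tool(
  rows=[
    [[0, 0, 0], [0.15, 0, 0], 0],
    [[0, 0, 0], [0.15, 0, 0], 0],
  ],
)

```text
clock: 5.52
position: [0.579, 0.0421, 0.0422]
ee_rot: [0.0, 1.0, 0.0, -0.004]
contact_force: [-11.5, -2.7, 7.5]
width: 0.0001
gripper_force: 5.7
```

Firm stop at 0.579, so the carrier is home. Backing off, lifting, and moving above the bottle carrier's pocket.

drive_tool(
  rows=[
    [[0, 0, 0], [0, 0, 0], 0],
    [[0, 0, 0], [-1.5, 0, 0], 0],
    [[0, 0, 0], [-1.5, 0, 0], 0],
    [[0, 0, 0], [0, 0, 4], 0],
    [[0, 0, 0], [0, 0, 4], 0],
    [[0, 0, 0], [0, 0, 4], 0],
    [[0, 0, 0], [0, 0, 3], 0],
    [[0, 0, 0], [0, -3, 0], 0],
  ],
)

```text
clock: 6.52
position: [0.555, 0.0134, 0.1957]
ee_rot: [-0.0, 1.0, 0.001, 0.004]
contact_force: [-0.5, -0.5, -0.3]
width: 0.0002
gripper_force: 0.0
```

drive_tool(
  rows=[
    [[0, 0, 0], [0, -4, 0], 0],
    [[0, 0, 0], [0, -4, 0], 0],
    [[0, 0, 0], [0, -4, 0], 0],
    [[0, 0, 0], [0, -2.4, 0], 0],
    [[0, 0, 0], [0, 0, 0], 0],
    [[0, 0, 0], [0, 0, 0], 0],
  ],
)

```text
clock: 7.28
position: [0.5528, -0.131, 0.1923]
ee_rot: [-0.0, 1.0, -0.0, 0.0]
contact_force: [-0.6, -0.3, 0.5]
width: -0.0003
gripper_force: 0.0
```

```bash
python3 - <<'E'
from h import *
s=manip.get_state();print(s["position"],s["ee_rot"],s["contact_force"],s["clock"])
c=eyes.get_calibration("wrist");im=eyes.get_image("wrist")[:,:,::-1].copy()
for P in [(.60,-.132,.052),(.60,-.098,.052),(.6,-.166,.052),(.6,-.0445,.052),(.6,.043,.052)]: 
    p=proj("wrist",np.array(P),c);print(P,p.round(1))
    cv2.drawMarker(im,tuple(int(v) for v in p),(0,0,255),0,8)
cv2.imwrite("pics/w2.png",im)
E
```

```text
[ 0.5528306  -0.13098611  0.19232831] [-3.83309708e-04  9.99999896e-01 -1.06620520e-04  2.24397240e-04] [-0.64324535 -0.29028443  0.45330786] 7.275
(0.6, -0.132, 0.052) [319.  139.4]
(0.6, -0.098, 0.052) [282.7 139.5]
(0.6, -0.166, 0.052) [355.3 139.4]
(0.6, -0.0445, 0.052) [225.6 139.6]
(0.6, 0.043, 0.052) [132.2 139.7]
```

View pics/w2.png

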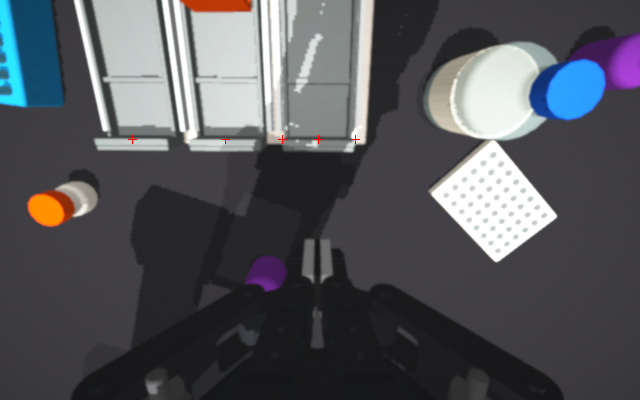

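All three lips are in line, so the empty carrier is home, and the bottle lip sits at (318,140) as predicted. Moving 7.2 cm in and then down into the pocket.

drive_tool(
  rows=[
    [[0, 0, 0], [3, 0, 0], 0],
    [[0, 0, 0], [3, 0, 0], 0],
    [[0, 0, 0], [1.2, -0.1, 0], 0],
    [[0, 0, 0], [0, 0, -4], 0],
    [[0, 0, 0], [0, 0, -4], 0],
    [[0, 0, 0], [0, 0, -3], 0],
    [[0, 0, 0], [0, 0, -2], 0],
    [[0, 0, 0], [0, 0, 0], 0],
  ],
)

```text
clock: 8.32
position: [0.6231, -0.1317, 0.0606]
ee_rot: [-0.001, 1.0, 0.0, -0.002]
contact_force: [-0.7, 0.4, -0.2]
width: 0.0001
gripper_force: 0.0
```

drive_tool(
  rows=[
    [[0, 0, 0], [0, 0, -1], 0],
    [[0, 0, 0], [0, 0, -1], 0],
    [[0, 0, 0], [0, 0, 0], 0],
  ],
)

```text
clock: 8.7
position: [0.6244, -0.1326, 0.0418]
ee_rot: [-0.0, 1.0, -0.0, -0.001]
contact_force: [-0.9, 0.6, -0.3]
width: 0.0002
gripper_force: 0.0
```

drive_tool(
  rows=[
    [[0, 0, 0], [-0.4, 0, 0], 0],
    [[0, 0, 0], [-0.4, 0, 0], 0],
    [[0, 0, 0], [-0.3, 0, 0], 0],
    [[0, 0, 0], [-0.3, 0, 0], 0],
    [[0, 0, 0], [-0.3, 0, 0], 0],
    [[0, 0, 0], [-0.4, 0, 0], 0],
    [[0, 0, 0], [-0.4, 0, 0], 0],
    [[0, 0, 0], [-0.4, 0, 0], 0],
  ],
)

```text
clock: 9.7
position: [0.596, -0.1328, 0.0425]
ee_rot: [0.0, 1.0, -0.0, 0.0]
contact_force: [2.2, 0.7, 0.4]
width: -0.0001
gripper_force: 1.1
```

drive_tool(
  rows=[
    [[0, 0, 0], [-0.5, 0, 0], 0],
    [[0, 0, 0], [-0.5, 0, 0], 0],
    [[0, 0, 0], [-0.5, 0, 0], 0],
    [[0, 0, 0], [-0.5, 0, 0], 0],
    [[0, 0, 0], [-0.5, 0, 0], 0],
    [[0, 0, 0], [-0.5, 0, 0], 0],
    [[0, 0, 0], [-0.5, 0, 0], 0],
    [[0, 0, 0], [-0.5, 0, 0], 0],
  ],
)

```text
clock: 10.7
position: [0.5556, -0.1328, 0.0423]
ee_rot: [0.0, 1.0, -0.0, -0.0]
contact_force: [2.6, 1.6, 1.1]
width: -0.0
gripper_force: 1.1
```

drive_tool(
  rows=[
    [[0, 0, 0], [-0.5, 0, 0], 0],
    [[0, 0, 0], [-0.5, 0, 0], 0],
    [[0, 0, 0], [-0.5, 0, 0], 0],
    [[0, 0, 0], [-0.5, 0, 0], 0],
    [[0, 0, 0], [-0.5, 0, 0], 0],
    [[0, 0, 0], [-0.5, 0, 0], 0],
    [[0, 0, 0], [-0.5, 0, 0], 0],
    [[0, 0, 0], [-0.5, 0, 0], 0],
  ],
)

```text
clock: 11.7
position: [0.5156, -0.1328, 0.0423]
ee_rot: [-0.0, 1.0, -0.0, -0.0]
contact_force: [2.3, 1.4, -1.0]
width: -0.0001
gripper_force: 1.1
```

drive_tool(
  rows=[
    [[0, 0, 0], [-0.4, 0, 0], 0],
    [[0, 0, 0], [-0.4, 0, 0], 0],
    [[0, 0, 0], [-0.3, 0, 0], 0],
    [[0, 0, 0], [-0.3, 0, 0], 0],
    [[0, 0, 0], [-0.2, 0, 0], 0],
    [[0, 0, 0], [-0.2, 0, 0], 0],
    [[0, 0, 0], [-0.2, 0, 0], 0],
  ],
)

```text
clock: 12.58
position: [0.4959, -0.1328, 0.0423]
ee_rot: [0.0, 1.0, -0.0, -0.0]
contact_force: [2.3, 2.4, -0.5]
width: -0.0001
gripper_force: 1.0
```

drive_tool(
  rows=[
    [[0, 0, 0], [-0.2, 0, 0], 0],
    [[0, 0, 0], [-0.2, 0, 0], 0],
    [[0, 0, 0], [-0.2, 0, 0], 0],
    [[0, 0, 0], [-0.1, 0, 0], 0],
  ],
)

```text
clock: 13.08
position: [0.4907, -0.1329, 0.0424]
ee_rot: [0.0, 1.0, -0.001, 0.002]
contact_force: [7.2, 3.4, -5.0]
width: -0.0
gripper_force: 3.4
```

drive_tool(
  rows=[
    [[0, 0, 0], [-0.15, 0, 0], 0],
    [[0, 0, 0], [-0.15, 0, 0], 0],
  ],
)

```text
clock: 13.32
position: [0.4906, -0.133, 0.0426]
ee_rot: [0.0, 1.0, -0.001, 0.005]
contact_force: [13.4, 5.3, -9.6]
width: -0.0
gripper_force: 6.6
```

Firm stop at 0.4906, as expected. Releasing inwards and lifting clear.

drive_tool(
  rows=[
    [[0, 0, 0], [0, 0, 0], 0],
    [[0, 0, 0], [0.5, 0, 0], 0],
    [[0, 0, 0], [1, 0, 0], 0],
    [[0, 0, 0], [0.3, 0, 0], 0],
    [[0, 0, 0], [0, 0, 0], 0],
  ],
)

```text
clock: 13.95
position: [0.5039, -0.1329, 0.0422]
ee_rot: [0.0, 1.0, 0.0, -0.0]
contact_force: [0.2, 0.4, 0.3]
width: -0.0003
gripper_force: 0.0
```

drive_tool(
  rows=[
    [[0, 0, 0], [0, 0, 2], 0],
    [[0, 0, 0], [0, 0, 3], 0],
    [[0, 0, 0], [0, 0, 4], 0],
    [[0, 0, 0], [0, 0, 4], 0],
    [[0, 0, 0], [0, 0, 4], 0],
    [[0, 0, 0], [-4, 0, 2], 0],
    [[0, 0, 0], [-4, 0, 0], 0],
    [[0, 0, 0], [-4, 0, 0], 0],
  ],
)

```text
clock: 14.95
position: [0.3822, -0.1327, 0.2324]
ee_rot: [0.0, 1.0, 0.0, -0.0]
contact_force: [-0.7, 0.3, 0.3]
width: 0.0
gripper_force: 0.0
```

drive_tool(
  rows=[
    [[0, 0, 0], [0, -3, 0], 0],
    [[0, 0, 0], [0, -3, 0], 0],
    [[0, 0, 0], [0, -3, 0], 0],
    [[0, 0, 0], [0, 0, 0], 0],
    [[0, 0, 0], [0, 0, 0], 0],
  ],
)

```text
clock: 15.58
position: [0.3834, -0.222, 0.232]
ee_rot: [-0.001, 1.0, -0.0, -0.001]
contact_force: [0.3, -0.8, -0.6]
width: -0.0002
gripper_force: 0.0
```

```bash
python3 - <<'E'
from h import *
im=eyes.get_image("top")[:,:,::-1]
cv2.imwrite("pics/t2.png",cv2.resize(im[105:285,205:485],None,fx=2.8,fy=2.8,interpolation=cv2.INTER_CUBIC))
print(proj("top",np.array([.48,-.132,.052])),proj("top",np.array([.624,-.127,.107])),manip.get_state()["contact_force"])
E
```

```text
[382.90332968 248.41483775] [381.71862366 198.37095136] [0.41439897 0.69864156 0.59553203]
```

View pics/t2.png

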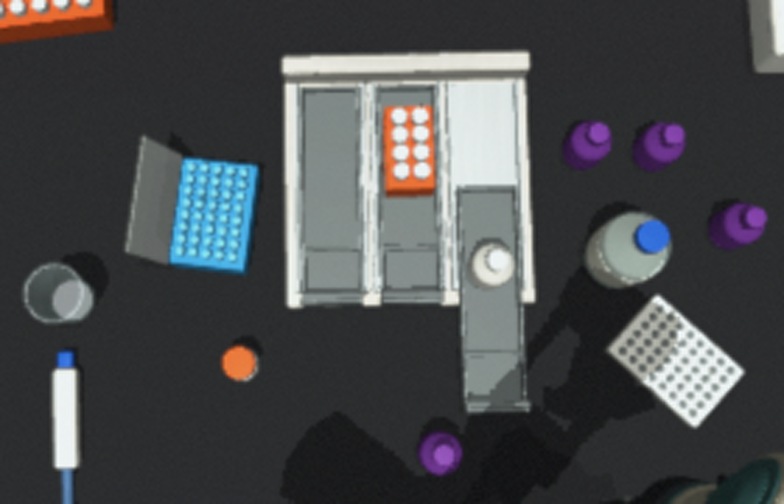

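The empty and rack carriers are home. The bottle's carrier is fully out, with its lip at crop (497,405) where expected. The bottle stands upright with its cap at (495,260), also as expected, and the bystanders haven't moved.

```bash
python3 -c "
from rig import job
print(job.sign_off())"
```

```text
the job is handed in; nothing more can be done
None
```

The job is handed in: the empty carrier was pushed home and the bottle's carrier drawn out to its stop. In the last picture the bottle was standing, the rack's carrier home and the bystanders in place; sign-off returned no verdict.

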